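# Complete the fours of a mahjong set

## Robot

A 6-joint arm with a two-finger parallel gripper is mounted at the origin on the work surface. World frame = base frame: x ahead of the robot, y to its left, z up, the work surface at z = 0. Lengths are in mm, angles in rad, forces in N, time in s.
With the tool pointing down it reaches from about 400 to 825 mm from the base axis. Payload 7 kg.
Tool frame: the origin (TCP) lies at the very end of the fingers, on their centre line; the grasp point (between the pads) lies 19 mm behind it; x points along the fingers, z is the direction in which the jaws open and shut, and the axes are right-handed (so a half turn about x gives the same grasp; the last joint's range is limited). The gripper opens to 88 mm and grips with 3 to 60 N. Pads are 19 mm wide; open, the fingers measure 130 mm over their backs; the gripper's body (78 mm by 193 mm) begins 47 mm behind the grasp point.
Start: joints at [1.484, 0.359, 0.012, 0, -1.224, -0.288], TCP at [247.115, 628.116, 226.561] pointing down, gripper open.
Joint ranges: [-3.07, 3.07], [-1.43, 2.12], [-1.02, 1.25], [-3.03, 1.67], [-3.05, -0], [-3.03, 3.03]. Speed limits (rad/s): [2.39, 2.39, 3.01, 3.14, 3.14, 3.14].

## Interface

Orientations are given as a unit quaternion [w, x, y, z].
In Python, from bench import get_state, imaging, ticket gives the robot as it stands.
- The arm moves only by the tool drive_tool, never from a script. Its argument "commands" is a list of rows, each an object of numbers: "ax", "ay", "az": the turn, a rotation vector about the world's x, y, z in rad; "dx", "dy", "dz": the shift along the world's x, y, z in mm; "gripper": the finger opening in mm, from 0 to 87.6. A call has exactly 8 rows; each row shifts and turns the commanded pose from where the row before left it; what a row does not reach is not made up. A row lasts 1/8 s, in which the tool goes at most 62.5 mm and 10.7 degrees, less where a joint would pass 70% of its speed; a pose out of reach is approached as far as the arm can. A call is refused whole if a number of a shift passes 62.5 or a number of a turn 0.188, either way. A call with a gripper value outside its range is refused whole. The fingers move at their own pace and stop on an object; "squeeze" is the grip in N (left out, the last holds). Time passes only in rows, so rows that do not move let the fingers close, or fill a call up. It gives the time, the measured TCP pose, the force and the opening at its end, in the units of the state.
- get_state(): the state, without advancing time (a new reading comes with each control period).
- imaging.grab_frame(name): name is "side" or "top"; returns a dict with "img" (420x560x3 uint8, red, green, blue), "K" (3x3 intrinsics, pixels), "world_from_camera" (4x4, takes a point from camera to world coordinates). Camera axes: x right, y up, looking along -z (the intrinsics and any distortion apply to the point x, -y, -z); pixel columns grow to the right and rows downward; lengths in mm; the calibration is good to about 2 mm. A picture is of the moment at which its call begins. There is no depth.
- ticket.close_job(): hands the job in, once; it reports no verdict.
The state is a dict: "clock": time; "joints": joint angles; "joint_vel": joint speeds; "effort": joint torques, N m; "tcp_pos": TCP position; "ee_rot": TCP orientation; "force": force on the tool from outside, world axes, zero at the start; "ft_torque": the same for the moment, N m; "finger_gap": finger opening in mm.
Only numpy, scipy, OpenCV 4.12 (cv2) and the standard library are available. Lean on these libraries where they do the work, as an engineer would, in place of code of your own. Each camera call takes 0.05 s, during which the arm holds its last target. There are 200 camera calls.

## Task

We are counting the mahjong set before play: every design must have four tiles, and each of the four steel racks shows three of one design and has a free place at the end of its row. Find the four missing tiles among the things on the lazy susan and lay each one flat and face up in the free place beside its three mates, in line and square with them. The tile with the purple flower belongs to no rack: leave it and the red dice cup where they are.

Things in the scene. Friction and masses are not known exactly. Their poses are not given: they have to be found in the camera images.
- circle_center (a point): Middle of the loose tile whose face shows one large red circle (26 mm across, ivory ring and centre), face up on the lazy susan. Ivory, dark green underneath; 40 mm long (own x), 30 mm wide (y), 22 mm thick (z, up; point 11 mm above the underside); about 36 g. Either way round will do. Lazy susan: clear disc, diameter 330 mm, top 22 mm above the table, stiff to turn.
- bamboo_center (a point): Middle of the loose tile whose face shows four green bars in two rows of two (bamboo sticks), face up on the lazy susan. Ivory, dark green underneath; 40 mm long (own x), 30 mm wide (y), 22 mm thick (z, up; point 11 mm above the underside); about 36 g. Either way round will do.
- frame_center (a point): Middle of the loose tile whose face shows an empty blue rectangle outline, face up on the lazy susan. Ivory, dark green underneath; 40 mm long (own x), 30 mm wide (y), 22 mm thick (z, up; point 11 mm above the underside); about 36 g. Either way round will do.
- dots_center (a point): Middle of the loose tile whose face shows eight small black dots in two columns, face up on the lazy susan. Ivory, dark green underneath; 40 mm long (own x), 30 mm wide (y), 22 mm thick (z, up; point 11 mm above the underside); about 36 g. Either way round will do.
- circle_place (a point): Middle of the free place, at deck level (20 mm above the table), on the fixed steel rack with three tiles of one red circle. z up; row along y, mates on the -y side (nearest starts 23 mm away), their length along x. Free 46 mm along y, to a 5 mm high end lip at +y; deck 48 mm wide in x, no lips there. A foot ledge, 28 mm wide and 6 mm high, on the -x side below the deck.
- bamboo_place (a point): Middle of the free place, at deck level (20 mm above the table), on the fixed steel rack with three tiles of four green bars. z up; row along y, mates on the -y side (nearest starts 23 mm away), their length along x. Free 46 mm along y, to a 5 mm high end lip at +y; deck 48 mm wide in x, no lips there. A foot ledge, 28 mm wide and 6 mm high, on the -x side below the deck.
- frame_place (a point): Middle of the free place, at deck level (20 mm above the table), on the fixed steel rack with three tiles of a blue outline. z up; row along y, mates on the -y side (nearest starts 23 mm away), their length along x. Free 46 mm along y, to a 5 mm high end lip at +y; deck 48 mm wide in x, no lips there. A foot ledge, 28 mm wide and 6 mm high, on the -x side below the deck.
- dots_place (a point): Middle of the free place, at deck level (20 mm above the table), on the fixed steel rack with three tiles of eight black dots. z up; row along y, mates on the -y side (nearest starts 23 mm away), their length along x. Free 46 mm along y, to a 5 mm high end lip at +y; deck 48 mm wide in x, no lips there. A foot ledge, 28 mm wide and 6 mm high, on the -x side below the deck.
- flower_center (a point): Loose tile like the others, its face a purple five-petalled blossom; 40 x 30 x 22 mm, on the lazy susan. It has no rack and stays. Point at its middle.
- dice_cup_center (a point): Red plastic dice cup, loose, standing on the lazy susan: 66 mm across the mouth, 58 mm high. It stays. Point at its middle.
Things that resemble listed ones, but are neither listed nor needed, are in the scene too. What is shaped like the part that bears circle_center but brown is not meant.

How it is judged:
By the outcome, as a careful person would: the job done as asked, in the order asked, and still so for the second after the job is handed in, with the robot touching nothing.
It also fails if it takes over 96 s, if anything falls off the work surface, if the arm or the gripper's body presses on something with over 40 N, if the wrist force passes 120 N, or if a joint passes its speed limit or range.

## Working session

There is one attempt and no reset: what is moved stays moved. The work goes in short steps, Python scripts to look and compute and a tool call to move; the robot and the scene stay as the last step left them, time stands still between calls to the robot, and variables do not carry over. Pictures are saved under pics/ and viewed, about 12 in all and at most 16, crops included, and the job is handed in when it is done.

Besides the shell and the picture viewer there is one more tool, called as a command line: name --argument value ..., lists and objects as JSON in quotes. drive_tool: Moves the arm, as the interface text tells. Its arguments: {"type":"object","properties":{"commands":{"type":"array","items":{"type":"object","properties":{"ax":{"type":"number"},"ay":{"type":"number"},"az":{"type":"number"},"dx":{"type":"number"},"dy":{"type":"number"},"dz":{"type":"number"},"gripper":{"type":"number"}}}},"squeeze":{"type":"number"}},"required":["commands"]}

```bash
ls; mkdir -p pics
python3 - <<'E'
from bench import get_state, imaging
import cv2,numpy as np
s=get_state();print(s)
for n in("top","side"):
    f=imaging.grab_frame(n);cv2.imwrite(f"pics/{n}0.png",f["img"][...,::-1]);print(n,{k:v for k,v in f.items() if k!="img"})
    np.save(n+"0.npy",f["img"])
E
```

```text
pics
{'clock': 0.0, 'joints': array([ 1.48408091e+00,  3.59400196e-01,  1.10699316e-02, -3.75487399e-04,
       -1.22408368e+00, -2.88082600e-01]), 'joint_vel': array([ 1.86160317e-03, -1.03018286e-03,  1.08245863e-04, -3.35389829e-04,
        9.53724434e-04, -5.44640796e-05]), 'effort': array([-2.19939524e-03, -5.82714057e+01,  2.93045068e+01,  6.99713588e+00,
        6.66299660e-03, -1.72754790e-04]), 'tcp_pos': array([246.95598527, 627.68275499, 225.61432413]), 'ee_rot': array([-0.39842059, -0.58396496, -0.39769246,  0.58488175]), 'force': array([ 0.33373108, -0.56020684, -0.066163  ]), 'ft_torque': array([-0.00828204, -0.03064351,  0.01794655]), 'finger_gap': 87.91406193051971}
top {'K': array([[398.27614704,   0.        , 281.40058178],
       [  0.        , 398.27614704, 209.66853245],
       [  0.        ,   0.        ,   1.        ]]), 'world_from_camera': array([[-1.79252491e-02,  9.98343662e-01, -5.46682514e-02,
         4.76176210e+02],
       [-9.99638288e-01, -1.89912535e-02, -1.90427213e-02,
        -2.13373604e+01],
       [-2.00493987e-02,  5.43071317e-02,  9.98322972e-01,
         1.05281751e+03],
       [ 0.00000000e+00,  0.00000000e+00,  0.00000000e+00,
         1.00000000e+00]])}
side {'K': array([[434.536829  ,   0.        , 285.36021705],
       [  0.        , 434.536829  , 210.97473931],
       [  0.        ,   0.        ,   1.        ]]), 'world_from_camera': array([[ 9.40671358e-01,  2.24789394e-01, -2.54179314e-01,
         3.05212234e+02],
       [-3.39268963e-01,  6.10210519e-01, -7.15918776e-01,
        -6.63241925e+02],
       [-5.82805695e-03,  7.59679440e-01,  6.50271622e-01,
         6.68782024e+02],
       [ 0.00000000e+00,  0.00000000e+00,  0.00000000e+00,
         1.00000000e+00]])}
```

View pics/top0.png

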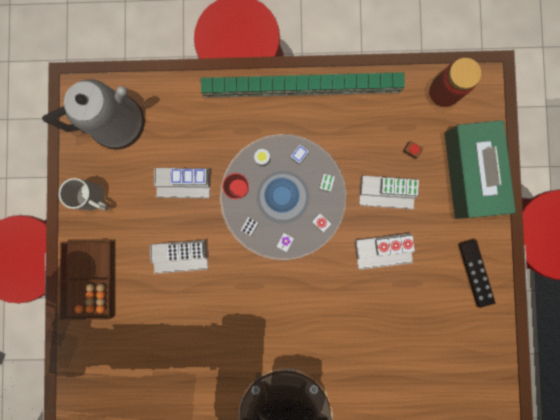

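View pics/side0.png

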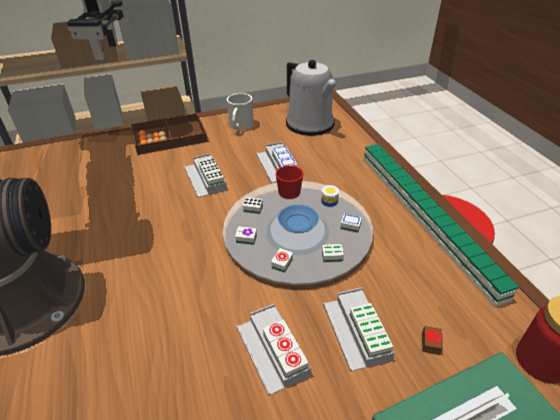

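The top view shows the lazy susan at about (283,196). The tiles are circle (321,223), bamboo (327,183), frame (299,154), dots (249,226) and flower (285,241), with the cup at (235,187). The racks are frame (182,183), dots (180,256), bamboo (388,191) and circle (385,250), and each free place is at the left end. Next I'll zoom in.

```bash
cat > h.py <<'E'
import numpy as np,cv2
from bench import imaging,get_state
def ray(f,u,v,z):
    K,T=f["K"],f["world_from_camera"]
    d=T[:3,:3]@np.array([(u-K[0,2])/K[0,0],-(v-K[1,2])/K[1,1],-1]);o=T[:3,3]
    return o+d*(z-o[2])/d[2]
def proj(f,p):
    T=f["world_from_camera"];c=T[:3,:3].T@(np.array(p)-T[:3,3]);K=f["K"]
    return K[0,0]*c[0]/-c[2]+K[0,2],-K[1,1]*c[1]/-c[2]+K[1,2]
def rect(f,hz,step=0.5):
    """metric top-down resample at plane z=hz: image up=+x,left=+y"""
    pass
E
python3 - <<'E'
from h import *
im=np.load("top0.npy")[...,::-1]
a=im[130:280,145:425];cv2.imwrite("pics/z0.png",cv2.resize(a,None,fx=2.8,fy=2.8,interpolation=cv2.INTER_CUBIC))
for p in [(200,183),(190,255),(300,154),(249,226),(162,170),(400,250)]: print(p,im[p[1]-2:p[1]+3,p[0]-2:p[0]+3].reshape(-1,3).mean(0))
E
```

```text
(200, 183) [177.8  161.96 158.04]
(190, 255) [174.76 178.44 179.04]
(300, 154) [214.72 207.2  203.56]
(249, 226) [150.64 148.16 147.48]
(162, 170) [172.12 179.36 185.44]
(400, 250) [182.48 182.6  197.24]
```

View pics/z0.png

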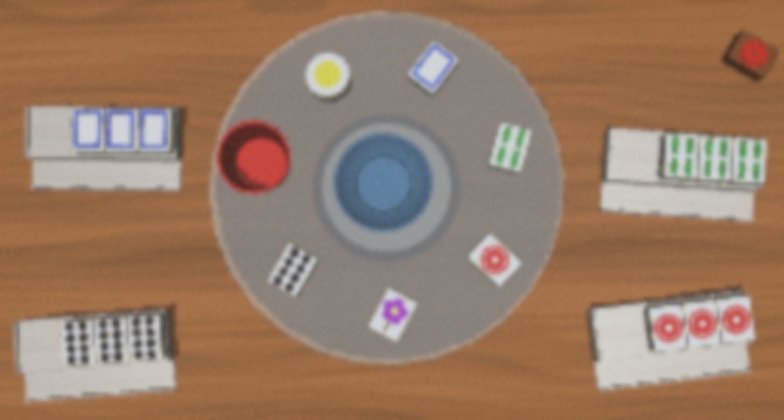

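The zoom is clear. All five loose tiles, the cup and the bowl can be made out, and the racks are each tilted by a few degrees. Now I'll measure them.

```bash
cat > meas.py <<'E'
from h import *
S=4
def marks(img,z,f,box,kind):
    u0,v0,u1,v1=box
    a=cv2.resize(img[v0:v1,u0:u1],None,fx=S,fy=S,interpolation=cv2.INTER_CUBIC).astype(int)
    r,g,b=a[...,0],a[...,1],a[...,2]
    m={"frame":b-r>30,"bamboo":g-r>25,"circle":r-g>45,"dots":a.max(2)<110,"ivory":(a.min(2)>170)}[kind].astype(np.uint8)
    return m
def toW(f,box,pts,z):
    return np.array([ray(f,box[0]+(x+.5)/S-.5,box[1]+(y+.5)/S-.5,z)[:2] for x,y in pts])
E
python3 - <<'E'
from meas import *
f=imaging.grab_frame("top");img=f["img"]
# loose tiles
box=(215,130,352,262);u0,v0,u1,v1=box
a=cv2.resize(img[v0:v1,u0:u1],None,fx=S,fy=S,interpolation=cv2.INTER_CUBIC).astype(int)
m=((a.min(2)>165)|(a.max(2)-a.min(2)>60)|(a.max(2)<75)).astype(np.uint8)
cs,_=cv2.findContours(cv2.morphologyEx(m,cv2.MORPH_CLOSE,np.ones((9,9))),cv2.RETR_EXTERNAL,2)
for c in cs:
    if cv2.contourArea(c)<600: continue
    (cx,cy),wh,_=cv2.minAreaRect(c)
    W=toW(f,box,c.reshape(-1,2),44).astype(np.float32)
    r=cv2.minAreaRect(W);M=cv2.boxPoints(r)
    e=[M[1]-M[0],M[2]-M[1]];L=max(e,key=np.linalg.norm)
    print("px %.0f %.0f"%(cx/S+u0,cy/S+v0),"ctr",np.round(r[0],1),"size",np.round(sorted(r[1]),1),"long axis deg %.1f"%(np.degrees(np.arctan2(L[1],L[0]))%180))
for k,b in dict(frame=(150,160,215,200),dots=(148,235,212,275),bamboo=(355,170,425,212),circle=(350,230,420,272)).items():
    mm=marks(img,42,f,b,k); 
    if k=="dots":
        mm=cv2.morphologyEx(mm,cv2.MORPH_CLOSE,np.ones((7,7)))
    if k=="bamboo": mm=cv2.morphologyEx(mm,cv2.MORPH_CLOSE,np.ones((13,9)))
    n,lab,st,ct=cv2.connectedComponentsWithStats(mm)
    for i in range(1,n):
        if st[i,4]>60: print(k,"area",st[i,4],"wh",st[i,2:4],"px",np.round(ct[i]/S+b[:2],1),"W",np.round(toW(f,b,[ct[i]],42)[0],1))
E
```

```text
px 283 196 ctr [568.4  -5.4] size [337.2 350.8] long axis deg 88.7
frame area 1175 wh [44 56] px [176.  176.2] W [623.8 268.1]
frame area 1266 wh [43 57] px [187.7 175.9] W [623.7 237.8]
frame area 1199 wh [41 57] px [199.8 176. ] W [623.  206.5]
dots area 1214 wh [23 73] px [205.2 248.8] W [436.8 194.2]
dots area 100 wh [ 9 22] px [198.2 243. ] W [451.8 212. ]
dots area 119 wh [ 8 29] px [193.7 246. ] W [444.2 223.5]
dots area 321 wh [11 60] px [186.7 251.1] W [431.7 241.2]
dots area 70 wh [ 7 13] px [174.3 245.9] W [445.3 272.9]
dots area 96 wh [ 7 24] px [182.1 251.6] W [430.6 253.2]
dots area 134 wh [ 8 25] px [170.2 252.6] W [428.7 283.6]
dots area 98 wh [ 8 24] px [175.1 256.5] W [418.5 271.1]
bamboo area 515 wh [14 55] px [385.9 185.1] W [ 589.9 -267.5]
bamboo area 514 wh [13 54] px [391.  185.9] W [ 587.6 -280.2]
bamboo area 515 wh [13 54] px [398. 186.] W [ 586.9 -297.8]
bamboo area 493 wh [12 55] px [403.2 186.3] W [ 586.  -310.8]
bamboo area 525 wh [14 54] px [410.1 186.9] W [ 584.1 -328.2]
bamboo area 515 wh [13 55] px [415.3 187.3] W [ 582.7 -341.3]
circle area 17527 wh [280 168] px [386.9 250.2] W [ 425.5 -264.5]
circle area 1326 wh [42 42] px [395.8 245.6] W [ 436.5 -287.2]
circle area 1307 wh [44 41] px [383.7 247.1] W [ 433.3 -257. ]
```

Run:
```python
from meas import *
f=imaging.grab_frame("top");img=f["img"]
print(img[215,305],img[165,275],img[226,249],img[180,245])
for k,(u,v) in dict(circle=(321,223),bamboo=(327,183),frame=(299,154),dots=(249,226),flower=(285,241)).items():
    b=(u-13,v-13,u+14,v+14)
    a=cv2.resize(img[b[1]:b[3],b[0]:b[2]],None,fx=S,fy=S,interpolation=cv2.INTER_CUBIC).astype(int)
    m=((a.min(2)>150)|(a.max(2)-a.min(2)>45)|(a.max(2)<80)).astype(np.uint8)
    m=cv2.morphologyEx(m,cv2.MORPH_CLOSE,np.ones((9,9)))
    c=max(cv2.findContours(m,cv2.RETR_EXTERNAL,2)[0],key=cv2.contourArea)
    W=toW(f,b,c.reshape(-1,2),44).astype(np.float32)
    r=cv2.minAreaRect(W);M=cv2.boxPoints(r);L=max([M[1]-M[0],M[2]-M[1]],key=np.linalg.norm)
    mk=None
    if k in("circle","frame","bamboo","dots"):
        ii=(marks(img,44,f,b,k) if k!="dots" else ((a.max(2)<125)).astype(np.uint8))&cv2.dilate(cv2.drawContours(m*0,[c],-1,1,-1),np.ones((3,3)))
        y,x=np.nonzero(ii);mk=toW(f,b,[(x.mean(),y.mean())],44)[0].round(1)
        P=toW(f,b,np.c_[x,y],44);w,V=np.linalg.eigh(np.cov(P.T));
        mk=(mk,"pca deg %.1f ratio %.2f"%(np.degrees(np.arctan2(V[1,1],V[0,1]))%180,np.sqrt(w[1]/w[0])))
    print(k,"rect",np.round(r[0],1),np.round(sorted(r[1]),1),"deg %.1f"%(np.degrees(np.arctan2(L[1],L[0]))%180),"mark",mk)
b=(375,236,415,258);a=cv2.resize(img[b[1]:b[3],b[0]:b[2]],None,fx=S,fy=S,interpolation=cv2.INTER_CUBIC).astype(int)
m=((a[...,0]-a[...,1]>45)&(a[...,2]>a[...,1]-8)).astype(np.uint8)
n,l,st,ct=cv2.connectedComponentsWithStats(m)
for i in range(1,n):
    if st[i,4]>300:print("circle",st[i],toW(f,b,[ct[i]],42)[0].round(1))
b=(167,240,203,262);a=cv2.resize(img[b[1]:b[3],b[0]:b[2]],None,fx=S,fy=S,interpolation=cv2.INTER_CUBIC).astype(int)
y,x=np.nonzero(a.max(2)<115);P=toW(f,b,np.c_[x,y],42).astype(np.float32)
_,lab,c=cv2.kmeans(P,3,None,(3,50,.1),5,cv2.KMEANS_PP_CENTERS);print("dots mates",c,np.bincount(lab[:,0]))
```

```text
[136 130 125] [134 127 122] [191 193 197] [112  51  45]
circle rect [ 497.4 -102.3] [31.  41.2] deg 45.7 mark (array([ 497.4, -102.2]), 'pca deg 142.8 ratio 1.03')
bamboo rect [ 599.8 -119.1] [31.3 41.1] deg 163.8 mark (array([ 599.4, -119. ]), 'pca deg 161.9 ratio 1.55')
frame rect [674.9 -49.9] [30.  39.9] deg 140.8 mark (array([674.7, -50.2]), 'pca deg 142.2 ratio 1.32')
dots rect [491.7  81.3] [30.5 39.8] deg 149.0 mark (array([494. ,  80.7]), 'pca deg 173.4 ratio 1.38')
flower rect [449.3  -9. ] [31.2 41.1] deg 150.7 mark None
circle [ 110   12   44   42 1252] [ 439.9 -317.7]
circle [  63   18   42   42 1324] [ 436.4 -287.1]
circle [  14   25   43   41 1278] [ 433.3 -257. ]
dots mates [[431.19302 277.44257]
 [432.705   245.75125]
 [439.9648  216.83093]] [537 607 650]
```

Run:
```python
from meas import *
f=imaging.grab_frame("top");img=f["img"]
for k,b in dict(frame=(145,155,220,205),dots=(143,232,218,280),bamboo=(350,168,428,216),circle=(350,226,422,276)).items():
    a=cv2.resize(img[b[1]:b[3],b[0]:b[2]],None,fx=S,fy=S,interpolation=cv2.INTER_CUBIC).astype(int)
    m=((a[...,2]>a[...,0]-22)&(a.max(2)>120)).astype(np.uint8)
    m=cv2.morphologyEx(m,cv2.MORPH_CLOSE,np.ones((15,15)))
    c=max(cv2.findContours(m,cv2.RETR_EXTERNAL,2)[0],key=cv2.contourArea)
    r=cv2.minAreaRect(toW(f,b,c.reshape(-1,2),20).astype(np.float32));M=cv2.boxPoints(r)
    L=max([M[1]-M[0],M[2]-M[1]],key=np.linalg.norm)
    p=c.reshape(-1,2);ll=toW(f,b,p,25);
    print(k,np.round(r[0],1),np.round(r[1],1),"yaw %.1f"%(np.degrees(np.arctan2(L[1],L[0]))%180-90),"max y@25: %.1f"%ll[:,1].max())
b=(167,238,212,264);a=cv2.resize(img[b[1]:b[3],b[0]:b[2]],None,fx=8,fy=8,interpolation=cv2.INTER_CUBIC)
cv2.imwrite("pics/d0.png",cv2.resize(a[...,::-1],None,fx=2,fy=2))
```

```text
frame [609.4 258.9] [144.8  76.4] yaw -1.2 max y@25: 329.4
dots [416.6 267.9] [ 73.3 144.8] yaw 3.4 max y@25: 339.9
bamboo [ 573.7 -280.5] [147.5  76.6] yaw -5.1 max y@25: -203.6
circle [ 422.  -266.2] [ 74.6 146.9] yaw 5.6 max y@25: -190.6
```

View pics/d0.png

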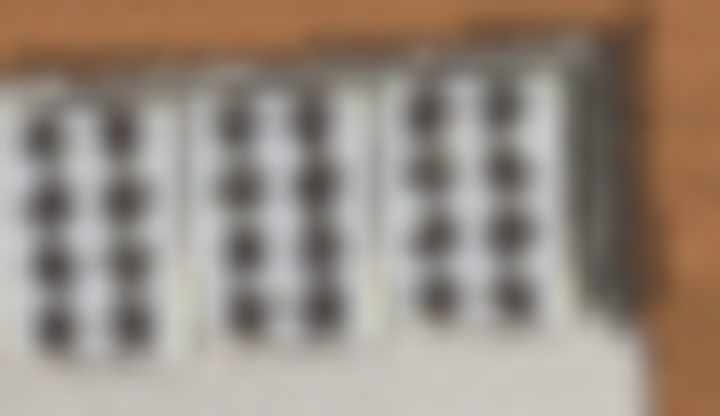

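Positions in mm, with the long-axis angle in degrees:

| Design | Pick (x, y) | Pick angle | Place (x, y) | Place yaw |
|---|---|---|---|---|
| circle | (497.4, -102.2) | 45.7 | (429.2, -219.2) | 5.9 |
| bamboo | (599.5, -119) | -17 | (592.1, -236) | -5 |
| frame | (674.8, -50) | -38.5 | (624.3, 306.1) | -1 |
| dots | (491.7, 81.3) | -31 | (428.8, 315.7) | 3.4 |

The measured tile sizes come out at 30x40–31x41, matching the 30x40 given. The dots mates sit at about (88,228), (280,213) and (470,200) in the last crop. Time to move.

drive_tool --commands '[{"dx": 16.5, "dy": -48, "dz": -6, "az": -0.05, "gripper": 56}, {"dx": 16.5, "dy": -48, "dz": -6, "az": -0.05}, {"dx": 16.5, "dy": -48, "dz": -6, "az": -0.05}, {"dx": 16.5, "dy": -48, "dz": -6, "az": -0.05}, {"dx": 16.5, "dy": -48, "dz": -6, "az": -0.05}, {"dx": 16.5, "dy": -48, "dz": -6, "az": -0.05}, {"dx": 16.5, "dy": -48, "dz": -6, "az": -0.05}, {"dx": 16.5, "dy": -48, "dz": -6, "az": -0.05}]' --squeeze 15

```text
invalid input at $.commands[0]: expected keys ax, ay, az, dx, dy, dz, gripper
```

drive_tool --commands '[{"dx": 17, "dy": -49.5, "dz": -12, "gripper": 56}, {"dx": 17, "dy": -49.5, "dz": -12}, {"dx": 17, "dy": -49.5, "dz": -12}, {"dx": 17, "dy": -49.5, "dz": -12}, {"dx": 17, "dy": -49.5, "dz": -12}, {"dx": 17, "dy": -49.5, "dz": -12}, {"dx": 16.5, "dy": -49, "dz": -12}, {}]'

```text
invalid input at $.commands[0]: expected keys ax, ay, az, dx, dy, dz, gripper
```

All keys are required in every row.

drive_tool --commands '[{"ax": 0, "ay": 0, "az": -0.05, "dx": 16.5, "dy": -48, "dz": -6, "gripper": 56}, {"ax": 0, "ay": 0, "az": -0.05, "dx": 16.5, "dy": -48, "dz": -6, "gripper": 56}, {"ax": 0, "ay": 0, "az": -0.05, "dx": 16.5, "dy": -48, "dz": -6, "gripper": 56}, {"ax": 0, "ay": 0, "az": -0.05, "dx": 16.5, "dy": -48, "dz": -6, "gripper": 56}, {"ax": 0, "ay": 0, "az": -0.05, "dx": 16.5, "dy": -48, "dz": -6, "gripper": 56}, {"ax": 0, "ay": 0, "az": -0.05, "dx": 16.5, "dy": -48, "dz": -6, "gripper": 56}, {"ax": 0, "ay": 0, "az": -0.05, "dx": 16.5, "dy": -48, "dz": -6, "gripper": 56}, {"ax": 0, "ay": 0, "az": -0.05, "dx": 16.5, "dy": -48, "dz": -6, "gripper": 56}]' --squeeze 15

```text
clock: 1.25
tcp_pos: [379.4, 242.6, 178.6]
ee_rot: [0.274, 0.652, 0.274, -0.652]
force: [1.5, -0.1, 0.5]
finger_gap: 55.7
```

drive_tool --commands '[{"ax": 0, "ay": 0, "az": 0, "dx": 17, "dy": -49.5, "dz": -12, "gripper": 56}, {"ax": 0, "ay": 0, "az": 0, "dx": 17, "dy": -49.5, "dz": -12, "gripper": 56}, {"ax": 0, "ay": 0, "az": 0, "dx": 17, "dy": -49.5, "dz": -12, "gripper": 56}, {"ax": 0, "ay": 0, "az": 0, "dx": 17, "dy": -49.5, "dz": -12, "gripper": 56}, {"ax": 0, "ay": 0, "az": 0, "dx": 17, "dy": -49.5, "dz": -12, "gripper": 56}, {"ax": 0, "ay": 0, "az": 0, "dx": 17, "dy": -49.5, "dz": -12, "gripper": 56}, {"ax": 0, "ay": 0, "az": 0, "dx": 16.5, "dy": -49, "dz": -12, "gripper": 56}, {"ax": 0, "ay": 0, "az": 0, "dx": 0, "dy": 0, "dz": 0, "gripper": 56}]'

```text
clock: 2.25
tcp_pos: [497.4, -104.8, 93.3]
ee_rot: [-0.272, -0.652, -0.273, 0.653]
force: [-0.6, 0.3, 0.6]
finger_gap: 55.9
```

drive_tool --commands '[{"ax": 0, "ay": 0, "az": 0, "dx": 0, "dy": 2.5, "dz": -30, "gripper": 56}, {"ax": 0, "ay": 0, "az": 0, "dx": 0, "dy": 0, "dz": -25, "gripper": 56}, {"ax": 0, "ay": 0, "az": 0, "dx": 0, "dy": 0, "dz": -12, "gripper": 56}, {"ax": 0, "ay": 0, "az": 0, "dx": 0, "dy": 0, "dz": 0, "gripper": 56}, {"ax": 0, "ay": 0, "az": 0, "dx": 0, "dy": 0, "dz": 0, "gripper": 30}, {"ax": 0, "ay": 0, "az": 0, "dx": 0, "dy": 0, "dz": 0, "gripper": 30}, {"ax": 0, "ay": 0, "az": 0, "dx": 0, "dy": 0, "dz": 0, "gripper": 30}, {"ax": 0, "ay": 0, "az": 0, "dx": 0, "dy": 0, "dz": 0, "gripper": 30}]'

```text
clock: 3.25
tcp_pos: [498.2, -99.2, 28.4]
ee_rot: [0.274, 0.652, 0.274, -0.651]
force: [-1.2, 1.7, 6.6]
finger_gap: 40.1
```

drive_tool --commands '[{"ax": 0, "ay": 0, "az": 0, "dx": 0, "dy": 0, "dz": 35, "gripper": 30}, {"ax": 0, "ay": 0, "az": -0.116, "dx": -8, "dy": -15, "dz": 30, "gripper": 30}, {"ax": 0, "ay": 0, "az": -0.116, "dx": -15, "dy": -25, "dz": 0, "gripper": 30}, {"ax": 0, "ay": 0, "az": -0.116, "dx": -15, "dy": -25, "dz": 0, "gripper": 30}, {"ax": 0, "ay": 0, "az": -0.116, "dx": -15, "dy": -25, "dz": 0, "gripper": 30}, {"ax": 0, "ay": 0, "az": -0.116, "dx": -15, "dy": -27, "dz": 0, "gripper": 30}, {"ax": 0, "ay": 0, "az": -0.115, "dx": 0, "dy": 0, "dz": 0, "gripper": 30}, {"ax": 0, "ay": 0, "az": 0, "dx": 0, "dy": 0, "dz": 0, "gripper": 30}]'

```text
clock: 4.25
tcp_pos: [429.4, -216.7, 92.7]
ee_rot: [0.036, 0.706, 0.036, -0.706]
force: [-0.2, -0.5, -0.1]
finger_gap: 39.8
```

```bash
cat > st.py <<'E'
from h import *
from scipy.spatial.transform import Rotation as R
def st():
    s=get_state();w=s["ee_rot"];m=R.from_quat([w[1],w[2],w[3],w[0]]).as_matrix()
    a=np.degrees(np.arctan2(m[1,2],m[0,2]));a=(a+90)%180-90
    print("t %.2f"%s["clock"],"tcp",s["tcp_pos"].round(1),"jaw %.1f"%a,"down",m[:,0].round(3),"gap %.1f"%s["finger_gap"],"F",s["force"].round(1))
E
python3 - <<'E'
from st import *
for i in range(3): st();imaging.grab_frame("top") if i<2 else 0
f=imaging.grab_frame("side");st()
u,v=map(int,proj(f,(430,-219,80)));print(u,v)
a=f["img"][max(0,v-110):v+110,max(0,u-140):u+140];cv2.imwrite("pics/s1.png",cv2.resize(a[...,::-1],None,fx=2.5,fy=2.5,interpolation=cv2.INTER_CUBIC))
E
```

```text
t 4.25 tcp [ 429.4 -216.7   92.7] jaw 5.8 down [ 0.  0. -1.] gap 39.8 F [-0.2 -0.5 -0.1]
t 4.30 tcp [ 429.6 -216.5   92.7] jaw 5.9 down [ 0.  0. -1.] gap 40.0 F [ 0.2  0.5 -0.6]
t 4.35 tcp [ 429.7 -216.3   92.7] jaw 5.9 down [ 0. -0. -1.] gap 40.1 F [ 0.2 -0.3  0.3]
t 4.40 tcp [ 429.8 -216.2   92.6] jaw 5.9 down [ 0.  0. -1.] gap 39.8 F [ 0.3  0.8 -0.9]
267 298
```

View pics/s1.png

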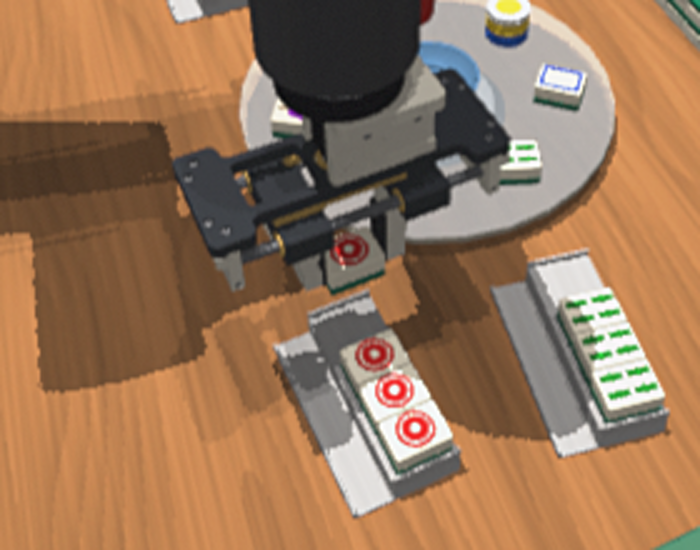

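The side view shows the circle tile held level at crop (350,252), square with its rack. Lowering it now.

drive_tool --commands '[{"ax": 0, "ay": 0, "az": 0, "dx": -0.6, "dy": -1.4, "dz": -30, "gripper": 30}, {"ax": 0, "ay": 0, "az": 0, "dx": 0, "dy": 0, "dz": -22, "gripper": 30}, {"ax": 0, "ay": 0, "az": 0, "dx": 0, "dy": 0, "dz": -9, "gripper": 30}, {"ax": 0, "ay": 0, "az": 0, "dx": 0, "dy": 0, "dz": -4, "gripper": 30}, {"ax": 0, "ay": 0, "az": 0, "dx": 0, "dy": 0, "dz": -1, "gripper": 30}, {"ax": 0, "ay": 0, "az": 0, "dx": 0, "dy": 0, "dz": 0, "gripper": 30}, {"ax": 0, "ay": 0, "az": 0, "dx": 0, "dy": 0, "dz": 0, "gripper": 30}, {"ax": 0, "ay": 0, "az": 0, "dx": 0, "dy": 0, "dz": 0, "gripper": 30}]'

```text
clock: 5.4
tcp_pos: [429.2, -217.8, 26.9]
ee_rot: [0.036, 0.706, 0.036, -0.706]
force: [0.8, -0.3, 0.4]
finger_gap: 40.0
```

drive_tool --commands '[{"ax": 0, "ay": 0, "az": 0, "dx": 0, "dy": 0, "dz": -1, "gripper": 30}, {"ax": 0, "ay": 0, "az": 0, "dx": 0, "dy": 0, "dz": 0, "gripper": 30}, {"ax": 0, "ay": 0, "az": 0, "dx": 0, "dy": 0, "dz": 0, "gripper": 56}, {"ax": 0, "ay": 0, "az": 0, "dx": 0, "dy": 0, "dz": 0, "gripper": 56}, {"ax": 0, "ay": 0, "az": 0, "dx": 0, "dy": 0, "dz": 0, "gripper": 56}, {"ax": 0, "ay": 0, "az": 0, "dx": 0, "dy": 0, "dz": 15, "gripper": 56}, {"ax": 0, "ay": 0, "az": 0, "dx": 0, "dy": 0, "dz": 25, "gripper": 56}, {"ax": 0, "ay": 0, "az": 0, "dx": 0, "dy": 0, "dz": 25, "gripper": 56}]'

```text
clock: 6.4
tcp_pos: [428.8, -217.8, 91.0]
ee_rot: [-0.036, -0.706, -0.036, 0.707]
force: [-0.0, 0.2, 0.2]
finger_gap: 56.2
```

drive_tool --commands '[{"ax": 0, "ay": 0, "az": -0.08, "dx": 34, "dy": 19.8, "dz": 0, "gripper": 56}, {"ax": 0, "ay": 0, "az": -0.08, "dx": 34, "dy": 19.8, "dz": 0, "gripper": 56}, {"ax": 0, "ay": 0, "az": -0.08, "dx": 34, "dy": 19.8, "dz": 0, "gripper": 56}, {"ax": 0, "ay": 0, "az": -0.08, "dx": 34, "dy": 19.8, "dz": 0, "gripper": 56}, {"ax": 0, "ay": 0, "az": -0.08, "dx": 34.7, "dy": 19.6, "dz": 0, "gripper": 56}, {"ax": 0, "ay": 0, "az": 0, "dx": 0, "dy": 0, "dz": 0, "gripper": 56}, {"ax": 0, "ay": 0, "az": 0, "dx": 0, "dy": 0, "dz": 0, "gripper": 56}, {"ax": 0, "ay": 0, "az": 0, "dx": 0, "dy": 0, "dz": 0, "gripper": 56}]'

```text
clock: 7.4
tcp_pos: [598.8, -119.5, 90.5]
ee_rot: [0.105, -0.699, 0.105, 0.699]
force: [0.0, 0.6, -0.0]
finger_gap: 56.0
```

Run:
```python
from st import *
f=imaging.grab_frame("top");g=imaging.grab_frame("side");st()
a=cv2.resize(f["img"][130:280,215:425,::-1],None,fx=2.6,fy=2.6,interpolation=cv2.INTER_CUBIC)
b=cv2.resize(g["img"][170:400,210:410,::-1],None,fx=390/200,fy=390/200,interpolation=cv2.INTER_CUBIC)[:390]
cv2.imwrite("pics/c2.png",cv2.resize(np.hstack([a,cv2.resize(b,(260,390))]),None,fx=.95,fy=.95))
cv2.imwrite("pics/x.png",a);np.save("t2.npy",f["img"]);np.save("s2.npy",g["img"])
```

```text
t 7.50 tcp [ 599.1 -119.5   90.8] jaw -17.2 down [ 0.  0. -1.] gap 55.9 F [ 0.1 -0.8 -0.2]
```

View pics/c2.png

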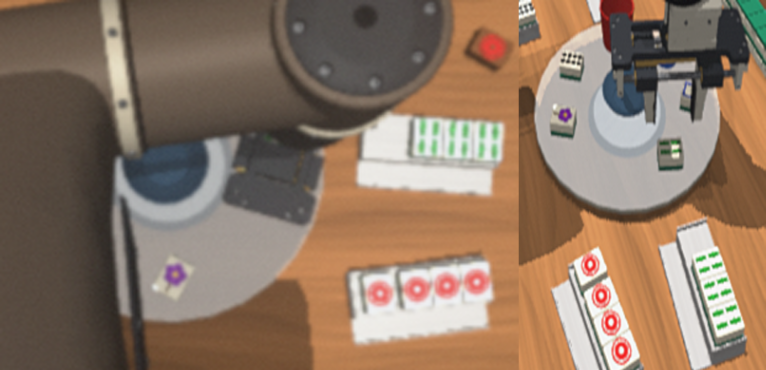

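The circle tile sits in line in its place, about (380,293) in the picture. The flower is still at (285,241), so the disc has not turned. Next is bamboo.

drive_tool --commands '[{"ax": 0, "ay": 0, "az": 0, "dx": 0.4, "dy": 0.5, "dz": -30, "gripper": 56}, {"ax": 0, "ay": 0, "az": 0, "dx": 0, "dy": 0, "dz": -24, "gripper": 56}, {"ax": 0, "ay": 0, "az": 0, "dx": 0, "dy": 0, "dz": -9.5, "gripper": 56}, {"ax": 0, "ay": 0, "az": 0, "dx": 0, "dy": 0, "dz": 0, "gripper": 56}, {"ax": 0, "ay": 0, "az": 0, "dx": 0, "dy": 0, "dz": 0, "gripper": 30}, {"ax": 0, "ay": 0, "az": 0, "dx": 0, "dy": 0, "dz": 0, "gripper": 30}, {"ax": 0, "ay": 0, "az": 0, "dx": 0, "dy": 0, "dz": 0, "gripper": 30}, {"ax": 0, "ay": 0, "az": 0, "dx": 0, "dy": 0, "dz": 0, "gripper": 30}]'

```text
clock: 8.5
tcp_pos: [600.6, -118.5, 27.9]
ee_rot: [-0.105, 0.7, -0.105, -0.699]
force: [-1.8, 1.3, 6.7]
finger_gap: 39.9
```

drive_tool --commands '[{"ax": 0, "ay": 0, "az": 0, "dx": 0, "dy": 0, "dz": 35, "gripper": 30}, {"ax": 0, "ay": 0, "az": 0.071, "dx": -1.5, "dy": -20, "dz": 30, "gripper": 30}, {"ax": 0, "ay": 0, "az": 0.071, "dx": -3.5, "dy": -48, "dz": 0, "gripper": 30}, {"ax": 0, "ay": 0, "az": 0.071, "dx": -3.5, "dy": -48.5, "dz": 0, "gripper": 30}, {"ax": 0, "ay": 0, "az": 0, "dx": 0, "dy": 0, "dz": 0, "gripper": 30}, {"ax": 0, "ay": 0, "az": 0, "dx": 0, "dy": 0, "dz": -20, "gripper": 30}, {"ax": 0, "ay": 0, "az": 0, "dx": 0, "dy": 0, "dz": -15, "gripper": 30}, {"ax": 0, "ay": 0, "az": 0, "dx": 0, "dy": 0, "dz": 0, "gripper": 30}]'

```text
clock: 9.5
tcp_pos: [590.6, -234.3, 55.5]
ee_rot: [0.03, -0.705, 0.03, 0.708]
force: [0.7, 0.5, 0.4]
finger_gap: 39.6
```

Run:
```python
from st import *
imaging.grab_frame("top");st()
f=imaging.grab_frame("side");u,v=map(int,proj(f,(592,-236,60)))
a=f["img"][max(0,v-80):v+100,max(0,u-100):u+100];cv2.imwrite("pics/s3.png",cv2.resize(a[...,::-1],None,fx=3,fy=3,interpolation=cv2.INTER_CUBIC))
```

```text
t 9.55 tcp [ 591.3 -234.5   56.5] jaw -4.9 down [-0.001  0.    -1.   ] gap 39.8 F [-0.4  0.7  0.1]
```

View pics/s3.png

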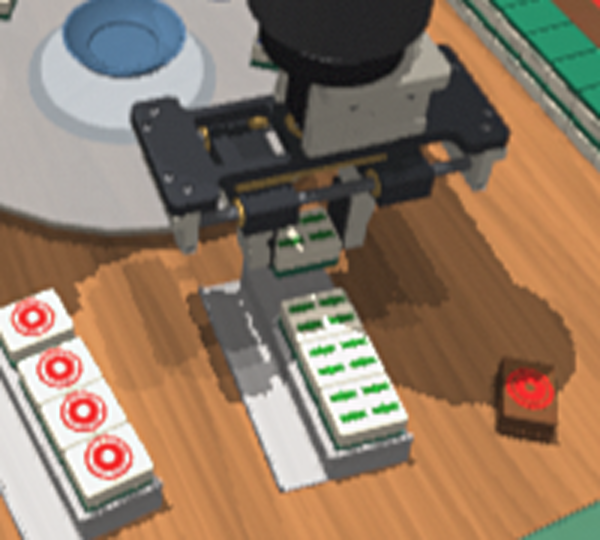

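The bamboo tile is held level at (305,240), above the free place. Lowering it and releasing.

drive_tool --commands '[{"ax": 0, "ay": 0, "az": 0, "dx": 0.3, "dy": -0.6, "dz": -18, "gripper": 30}, {"ax": 0, "ay": 0, "az": 0, "dx": 0, "dy": 0, "dz": -8, "gripper": 30}, {"ax": 0, "ay": 0, "az": 0, "dx": 0, "dy": 0, "dz": -3, "gripper": 30}, {"ax": 0, "ay": 0, "az": 0, "dx": 0, "dy": 0, "dz": -1.3, "gripper": 30}, {"ax": 0, "ay": 0, "az": 0, "dx": 0, "dy": 0, "dz": 0, "gripper": 30}, {"ax": 0, "ay": 0, "az": 0, "dx": 0, "dy": 0, "dz": 0, "gripper": 30}, {"ax": 0, "ay": 0, "az": 0, "dx": 0, "dy": 0, "dz": 0, "gripper": 56}, {"ax": 0, "ay": 0, "az": 0, "dx": 0, "dy": 0, "dz": 0, "gripper": 56}]'

```text
clock: 10.6
tcp_pos: [592.1, -235.6, 27.0]
ee_rot: [-0.03, 0.707, -0.03, -0.706]
force: [0.3, -0.7, -0.1]
finger_gap: 53.3
```

drive_tool --commands '[{"ax": 0, "ay": 0, "az": 0, "dx": 0, "dy": 0, "dz": 15, "gripper": 56}, {"ax": 0, "ay": 0, "az": 0, "dx": 0, "dy": 0, "dz": 40, "gripper": 56}, {"ax": 0, "ay": 0, "az": -0.117, "dx": 8, "dy": 18, "dz": 15, "gripper": 56}, {"ax": 0, "ay": 0, "az": -0.117, "dx": 22, "dy": 49, "dz": 0, "gripper": 56}, {"ax": 0, "ay": 0, "az": -0.117, "dx": 22, "dy": 49, "dz": 0, "gripper": 56}, {"ax": 0, "ay": 0, "az": -0.117, "dx": 22, "dy": 49, "dz": 0, "gripper": 56}, {"ax": 0, "ay": 0, "az": -0.118, "dx": 8.7, "dy": 20.6, "dz": 0, "gripper": 56}, {"ax": 0, "ay": 0, "az": 0, "dx": 0, "dy": 0, "dz": 0, "gripper": 56}]'

```text
clock: 11.6
tcp_pos: [675.5, -48.2, 97.7]
ee_rot: [-0.233, 0.668, -0.232, -0.667]
force: [0.4, -0.3, 1.0]
finger_gap: 55.9
```

Run:
```python
from st import *
imaging.grab_frame("top");
f=imaging.grab_frame("side");g=imaging.grab_frame("side");st()
u,v=map(int,proj(f,(640,-100,40)))
a=g["img"][max(0,v-100):v+150,max(0,u-130):u+130];cv2.imwrite("pics/s4.png",cv2.resize(a[...,::-1],None,fx=2.4,fy=2.4,interpolation=cv2.INTER_CUBIC))
```

```text
t 11.75 tcp [674.4 -50.6  97.4] jaw -38.4 down [ 0.  0. -1.] gap 56.4 F [ 0.1 -0.1 -0.6]
```

View pics/s4.png

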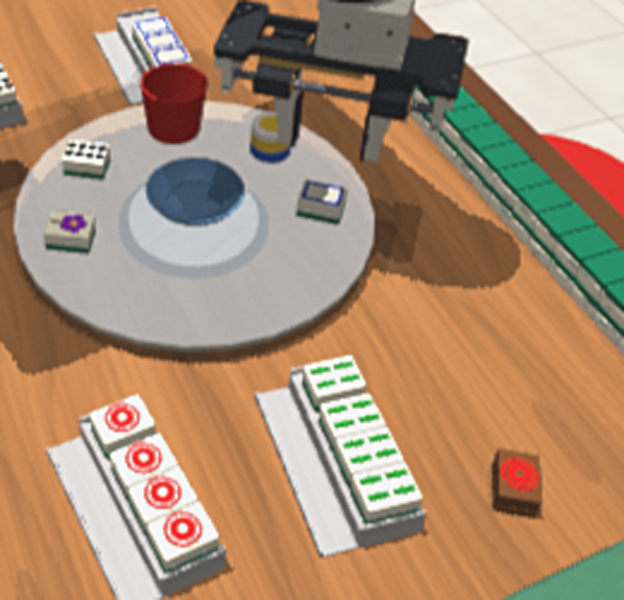

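Bamboo is in place and in line at (333,377), and the gripper hovers over the frame tile. Descending.

drive_tool --commands '[{"ax": 0, "ay": 0, "az": 0, "dx": 0.4, "dy": 0.5, "dz": -34, "gripper": 56}, {"ax": 0, "ay": 0, "az": 0, "dx": 0, "dy": 0, "dz": -26, "gripper": 56}, {"ax": 0, "ay": 0, "az": 0, "dx": 0, "dy": 0, "dz": -10, "gripper": 56}, {"ax": 0, "ay": 0, "az": 0, "dx": 0, "dy": 0, "dz": 0, "gripper": 56}, {"ax": 0, "ay": 0, "az": 0, "dx": 0, "dy": 0, "dz": 0, "gripper": 30}, {"ax": 0, "ay": 0, "az": 0, "dx": 0, "dy": 0, "dz": 0, "gripper": 30}, {"ax": 0, "ay": 0, "az": 0, "dx": 0, "dy": 0, "dz": 0, "gripper": 30}, {"ax": 0, "ay": 0, "az": 0, "dx": 0, "dy": 0, "dz": 0, "gripper": 30}]'

```text
clock: 12.75
tcp_pos: [675.6, -49.4, 27.9]
ee_rot: [-0.233, 0.668, -0.233, -0.667]
force: [-1.3, 0.8, 6.0]
finger_gap: 39.8
```

drive_tool --commands '[{"ax": 0, "ay": 0, "az": 0, "dx": 0, "dy": 0, "dz": 35, "gripper": 30}, {"ax": 0, "ay": 0, "az": 0, "dx": 0, "dy": 0, "dz": 50, "gripper": 30}, {"ax": 0, "ay": 0, "az": 0.08, "dx": 0, "dy": 30, "dz": 20, "gripper": 30}, {"ax": 0, "ay": 0, "az": 0.08, "dx": 0, "dy": 48, "dz": 0, "gripper": 30}, {"ax": 0, "ay": 0, "az": 0.08, "dx": 0, "dy": 48, "dz": 0, "gripper": 30}, {"ax": 0, "ay": 0, "az": 0.08, "dx": 0, "dy": 48, "dz": 0, "gripper": 30}, {"ax": 0, "ay": 0, "az": 0.08, "dx": -10, "dy": 48, "dz": 0, "gripper": 30}, {"ax": 0, "ay": 0, "az": 0.08, "dx": -15, "dy": 48, "dz": 0, "gripper": 30}]'

```text
clock: 13.75
tcp_pos: [649.6, 222.1, 131.5]
ee_rot: [0.067, -0.704, 0.067, 0.704]
force: [0.7, 0.6, -0.6]
finger_gap: 39.8
```

drive_tool --commands '[{"ax": 0, "ay": 0, "az": 0.08, "dx": -16, "dy": 48, "dz": 0, "gripper": 30}, {"ax": 0, "ay": 0, "az": 0.093, "dx": -10, "dy": 38, "dz": 0, "gripper": 30}, {"ax": 0, "ay": 0, "az": 0, "dx": 0, "dy": 0, "dz": -20, "gripper": 30}, {"ax": 0, "ay": 0, "az": 0, "dx": 0, "dy": 0, "dz": -30, "gripper": 30}, {"ax": 0, "ay": 0, "az": 0, "dx": 0, "dy": 0, "dz": -20, "gripper": 30}, {"ax": 0, "ay": 0, "az": 0, "dx": 0, "dy": 0, "dz": 0, "gripper": 30}, {"ax": 0, "ay": 0, "az": 0, "dx": 0, "dy": 0, "dz": 0, "gripper": 30}, {"ax": 0, "ay": 0, "az": 0, "dx": 0, "dy": 0, "dz": 0, "gripper": 30}]'

```text
clock: 14.75
tcp_pos: [624.6, 306.9, 63.1]
ee_rot: [-0.007, 0.708, -0.006, -0.707]
force: [0.6, -0.0, -0.4]
finger_gap: 39.5
```

Run:
```python
from st import *
st()
f=imaging.grab_frame("side");u,v=map(int,proj(f,(620,280,50)))
a=f["img"][max(0,v-70):v+80,max(0,u-100):u+100];cv2.imwrite("pics/s5.png",cv2.resize(a[...,::-1],None,fx=3.5,fy=3.5,interpolation=cv2.INTER_CUBIC));st()
```

```text
t 14.75 tcp [624.6 306.9  63.1] jaw -1.1 down [ 0.002  0.001 -1.   ] gap 39.5 F [ 0.6 -0.  -0.4]
t 14.80 tcp [624.5 306.9  63. ] jaw -1.1 down [ 0.001  0.001 -1.   ] gap 40.0 F [-0.6  0.2 -0.4]
```

View pics/s5.png

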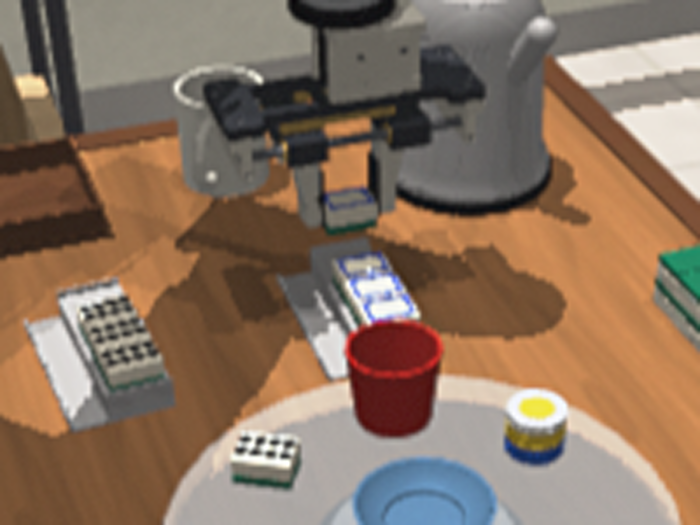

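The frame tile is held level at (350,210), in line with its row, and clear of the mug and kettle. Lowering it.

drive_tool --commands '[{"ax": 0, "ay": 0, "az": 0, "dx": -0.3, "dy": -0.4, "dz": -22, "gripper": 30}, {"ax": 0, "ay": 0, "az": 0, "dx": 0, "dy": 0, "dz": -10, "gripper": 30}, {"ax": 0, "ay": 0, "az": 0, "dx": 0, "dy": 0, "dz": -3, "gripper": 30}, {"ax": 0, "ay": 0, "az": 0, "dx": 0, "dy": 0, "dz": -1.5, "gripper": 30}, {"ax": 0, "ay": 0, "az": 0, "dx": 0, "dy": 0, "dz": 0, "gripper": 30}, {"ax": 0, "ay": 0, "az": 0, "dx": 0, "dy": 0, "dz": 0, "gripper": 30}, {"ax": 0, "ay": 0, "az": 0, "dx": 0, "dy": 0, "dz": 0, "gripper": 56}, {"ax": 0, "ay": 0, "az": 0, "dx": 0, "dy": 0, "dz": 0, "gripper": 56}]'

```text
clock: 15.8
tcp_pos: [623.7, 306.1, 25.3]
ee_rot: [-0.007, 0.707, -0.007, -0.707]
force: [0.9, 0.0, -0.7]
finger_gap: 54.0
```

drive_tool --commands '[{"ax": 0, "ay": 0, "az": 0, "dx": 0, "dy": 0, "dz": 15, "gripper": 56}, {"ax": 0, "ay": 0, "az": 0, "dx": 0, "dy": 0, "dz": 45, "gripper": 56}, {"ax": 0, "ay": 0, "az": -0.087, "dx": -14, "dy": -24, "dz": 20, "gripper": 56}, {"ax": 0, "ay": 0, "az": -0.087, "dx": -26, "dy": -45, "dz": 0, "gripper": 56}, {"ax": 0, "ay": 0, "az": -0.087, "dx": -26, "dy": -45, "dz": 0, "gripper": 56}, {"ax": 0, "ay": 0, "az": -0.087, "dx": -26, "dy": -45, "dz": 0, "gripper": 56}, {"ax": 0, "ay": 0, "az": -0.087, "dx": -26, "dy": -45, "dz": 0, "gripper": 56}, {"ax": 0, "ay": 0, "az": -0.087, "dx": -14, "dy": -21, "dz": 0, "gripper": 56}]'

```text
clock: 16.8
tcp_pos: [490.5, 79.3, 106.5]
ee_rot: [-0.191, 0.681, -0.19, -0.681]
force: [0.6, -0.2, 0.5]
finger_gap: 55.7
```

drive_tool --commands '[{"ax": 0, "ay": 0, "az": 0, "dx": 0, "dy": 0, "dz": -20, "gripper": 56}, {"ax": 0, "ay": 0, "az": 0, "dx": 0, "dy": 0, "dz": 0, "gripper": 56}, {"ax": 0, "ay": 0, "az": 0, "dx": 0, "dy": 0, "dz": 0, "gripper": 56}, {"ax": 0, "ay": 0, "az": 0, "dx": 0, "dy": 0, "dz": 0, "gripper": 56}, {"ax": 0, "ay": 0, "az": 0, "dx": 0, "dy": 0, "dz": 0, "gripper": 56}, {"ax": 0, "ay": 0, "az": 0, "dx": 0, "dy": 0, "dz": 0, "gripper": 56}, {"ax": 0, "ay": 0, "az": 0, "dx": 0, "dy": 0, "dz": 0, "gripper": 56}, {"ax": 0, "ay": 0, "az": 0, "dx": 0, "dy": 0, "dz": 0, "gripper": 56}]'

```text
clock: 17.8
tcp_pos: [491.7, 81.1, 85.2]
ee_rot: [0.189, -0.681, 0.189, 0.681]
force: [-0.6, -0.5, -0.8]
finger_gap: 56.0
```

Run:
```python
from st import *
f=imaging.grab_frame("side");st();u,v=map(int,proj(f,(550,180,50)))
a=f["img"][max(0,v-100):v+110,max(0,u-120):u+160];cv2.imwrite("pics/s6.png",cv2.resize(a[...,::-1],None,fx=2.7,fy=2.7,interpolation=cv2.INTER_CUBIC))
```

```text
t 17.85 tcp [491.7  81.1  85.3] jaw -31.0 down [-0. -0. -1.] gap 56.0 F [ 0.6  0.4 -0.4]
```

View pics/s6.png

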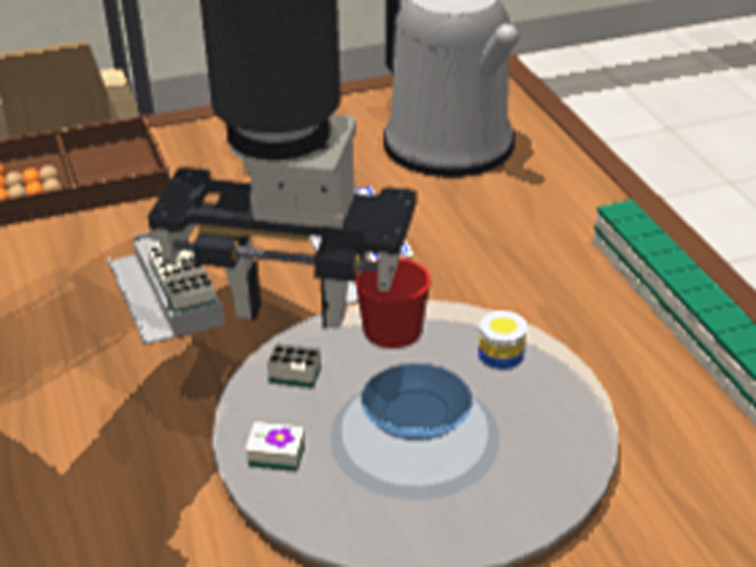

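The gripper is over the dots tile (295,365) and clear of the cup. Descending.

drive_tool --commands '[{"ax": 0, "ay": 0, "az": 0, "dx": 0, "dy": 0, "dz": -28, "gripper": 56}, {"ax": 0, "ay": 0, "az": 0, "dx": 0, "dy": 0, "dz": -20, "gripper": 56}, {"ax": 0, "ay": 0, "az": 0, "dx": 0, "dy": 0, "dz": -10, "gripper": 56}, {"ax": 0, "ay": 0, "az": 0, "dx": 0, "dy": 0, "dz": 0, "gripper": 56}, {"ax": 0, "ay": 0, "az": 0, "dx": 0, "dy": 0, "dz": 0, "gripper": 30}, {"ax": 0, "ay": 0, "az": 0, "dx": 0, "dy": 0, "dz": 0, "gripper": 30}, {"ax": 0, "ay": 0, "az": 0, "dx": 0, "dy": 0, "dz": 0, "gripper": 30}, {"ax": 0, "ay": 0, "az": 0, "dx": 0, "dy": 0, "dz": 0, "gripper": 30}]'

```text
clock: 18.85
tcp_pos: [492.2, 81.4, 27.9]
ee_rot: [-0.189, 0.682, -0.189, -0.681]
force: [-1.0, 0.7, 6.1]
finger_gap: 39.8
```

drive_tool --commands '[{"ax": 0, "ay": 0, "az": 0, "dx": 0, "dy": 0, "dz": 40, "gripper": 30}, {"ax": 0, "ay": 0, "az": 0.06, "dx": -6, "dy": 20, "dz": 40, "gripper": 30}, {"ax": 0, "ay": 0, "az": 0.1, "dx": -13, "dy": 48, "dz": 0, "gripper": 30}, {"ax": 0, "ay": 0, "az": 0.1, "dx": -13, "dy": 48, "dz": 0, "gripper": 30}, {"ax": 0, "ay": 0, "az": 0.1, "dx": -13, "dy": 48, "dz": 0, "gripper": 30}, {"ax": 0, "ay": 0, "az": 0.1, "dx": -12, "dy": 46, "dz": 0, "gripper": 30}, {"ax": 0, "ay": 0, "az": 0.1, "dx": -6, "dy": 24.3, "dz": 0, "gripper": 30}, {"ax": 0, "ay": 0, "az": 0.04, "dx": 0, "dy": 0, "dz": -15, "gripper": 30}]'

```text
clock: 19.85
tcp_pos: [428.8, 318.0, 92.9]
ee_rot: [0.022, 0.707, 0.023, -0.706]
force: [-0.4, -0.3, -1.4]
finger_gap: 39.8
```

drive_tool --commands '[{"ax": 0, "ay": 0, "az": 0, "dx": 0, "dy": 0, "dz": -20, "gripper": 30}, {"ax": 0, "ay": 0, "az": 0, "dx": 0, "dy": 0, "dz": -10, "gripper": 30}, {"ax": 0, "ay": 0, "az": 0, "dx": 0, "dy": 0, "dz": 0, "gripper": 30}, {"ax": 0, "ay": 0, "az": 0, "dx": 0, "dy": 0, "dz": 0, "gripper": 30}, {"ax": 0, "ay": 0, "az": 0, "dx": 0, "dy": 0, "dz": 0, "gripper": 30}, {"ax": 0, "ay": 0, "az": 0, "dx": 0, "dy": 0, "dz": 0, "gripper": 30}, {"ax": 0, "ay": 0, "az": 0, "dx": 0, "dy": 0, "dz": 0, "gripper": 30}, {"ax": 0, "ay": 0, "az": 0, "dx": 0, "dy": 0, "dz": 0, "gripper": 30}]'

```text
clock: 20.85
tcp_pos: [428.7, 315.4, 62.4]
ee_rot: [0.021, 0.707, 0.021, -0.707]
force: [-0.6, -0.3, -0.6]
finger_gap: 39.6
```

Run:
```python
from st import *
f=imaging.grab_frame("side");st();u,v=map(int,proj(f,(430,290,50)))
a=f["img"][max(0,v-70):v+70,max(0,u-80):u+120];cv2.imwrite("pics/s7.png",cv2.resize(a[...,::-1],None,fx=3.5,fy=3.5,interpolation=cv2.INTER_CUBIC))
```

```text
t 20.90 tcp [428.7 315.4  62.3] jaw 3.4 down [ 0.  0. -1.] gap 39.6 F [-0.2  0.8 -1.1]
```

View pics/s7.png

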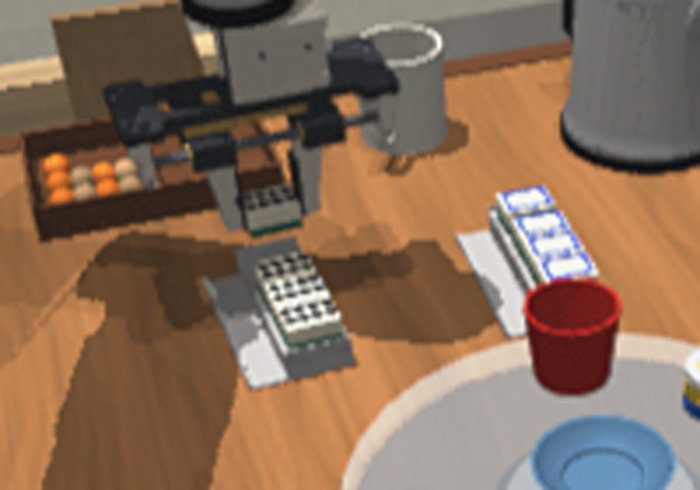

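The frame tile is lying in its place at (525,200), and the dots tile is held level in line with its row. Lowering it.

drive_tool --commands '[{"ax": 0, "ay": 0, "az": 0, "dx": 0, "dy": 0, "dz": -22, "gripper": 30}, {"ax": 0, "ay": 0, "az": 0, "dx": 0, "dy": 0, "dz": -10, "gripper": 30}, {"ax": 0, "ay": 0, "az": 0, "dx": 0, "dy": 0, "dz": -3, "gripper": 30}, {"ax": 0, "ay": 0, "az": 0, "dx": 0, "dy": 0, "dz": -1.3, "gripper": 30}, {"ax": 0, "ay": 0, "az": 0, "dx": 0, "dy": 0, "dz": 0, "gripper": 30}, {"ax": 0, "ay": 0, "az": 0, "dx": 0, "dy": 0, "dz": 0, "gripper": 30}, {"ax": 0, "ay": 0, "az": 0, "dx": 0, "dy": 0, "dz": 0, "gripper": 56}, {"ax": 0, "ay": 0, "az": 0, "dx": 0, "dy": 0, "dz": 0, "gripper": 56}]'

```text
clock: 21.9
tcp_pos: [428.8, 315.5, 26.2]
ee_rot: [0.021, 0.707, 0.021, -0.707]
force: [1.6, 0.1, -0.4]
finger_gap: 52.9
```

drive_tool --commands '[{"ax": 0, "ay": 0, "az": 0, "dx": 0, "dy": 0, "dz": 15, "gripper": 56}, {"ax": 0, "ay": 0, "az": 0, "dx": 0, "dy": 0, "dz": 45, "gripper": 56}, {"ax": 0, "ay": 0, "az": 0, "dx": 0, "dy": 0, "dz": 60, "gripper": 56}, {"ax": 0, "ay": 0, "az": 0, "dx": 0, "dy": 0, "dz": 60, "gripper": 56}, {"ax": 0, "ay": 0, "az": 0, "dx": -20, "dy": 45, "dz": 10, "gripper": 56}, {"ax": 0, "ay": 0, "az": 0, "dx": -20, "dy": 45, "dz": 0, "gripper": 56}, {"ax": 0, "ay": 0, "az": 0, "dx": -20, "dy": 45, "dz": 0, "gripper": 56}, {"ax": 0, "ay": 0, "az": 0, "dx": -20, "dy": 45, "dz": 0, "gripper": 56}]'

```text
clock: 22.9
tcp_pos: [348.0, 496.7, 217.6]
ee_rot: [0.02, 0.707, 0.021, -0.707]
force: [0.9, 0.7, 0.7]
finger_gap: 56.1
```

drive_tool --commands '[{"ax": 0, "ay": 0, "az": 0, "dx": -20, "dy": 45, "dz": 0, "gripper": 56}, {"ax": 0, "ay": 0, "az": 0, "dx": -20, "dy": 45, "dz": 0, "gripper": 56}, {"ax": 0, "ay": 0, "az": 0, "dx": -20, "dy": 45, "dz": 0, "gripper": 56}, {"ax": 0, "ay": 0, "az": 0, "dx": -20, "dy": 30, "dz": 0, "gripper": 56}, {"ax": 0, "ay": 0, "az": 0, "dx": 0, "dy": 0, "dz": 0, "gripper": 56}, {"ax": 0, "ay": 0, "az": 0, "dx": 0, "dy": 0, "dz": 0, "gripper": 56}, {"ax": 0, "ay": 0, "az": 0, "dx": 0, "dy": 0, "dz": 0, "gripper": 56}, {"ax": 0, "ay": 0, "az": 0, "dx": 0, "dy": 0, "dz": 0, "gripper": 56}]'

```text
clock: 23.9
tcp_pos: [269.4, 659.8, 216.6]
ee_rot: [0.02, 0.707, 0.021, -0.707]
force: [-0.3, 1.2, 0.3]
finger_gap: 56.0
```

Run:
```python
from st import *
from meas import *
f=imaging.grab_frame("top");st();img=f["img"]
cv2.imwrite("pics/z9.png",cv2.resize(img[130:280,145:425,::-1],None,fx=2.8,fy=2.8,interpolation=cv2.INTER_CUBIC))
for k,b in dict(frame=(150,160,215,200),bamboo=(355,170,425,212),circle=(357,232,420,262)).items():
    a=cv2.resize(img[b[1]:b[3],b[0]:b[2]],None,fx=S,fy=S,interpolation=cv2.INTER_CUBIC).astype(int)
    m=marks(img,42,f,b,k)
    if k=="circle": m=((a[...,0]-a[...,1]>45)&(a[...,2]>a[...,1]-8)).astype(np.uint8)
    n,l,st_,ct=cv2.connectedComponentsWithStats(m)
    for i in range(1,n):
        if st_[i,4]>300:print(k,st_[i,4],toW(f,b,[ct[i]],42)[0].round(1))
```

```text
t 23.95 tcp [269.3 659.9 216.5] jaw 3.3 down [ 0.     0.001 -1.   ] gap 55.9 F [ 0.1  0.3 -0.2]
frame 1135 [626.3 304.5]
frame 1255 [623.9 268.8]
frame 1283 [623.7 237.9]
frame 1216 [623.1 206.5]
bamboo 519 [ 593.3 -230.6]
bamboo 482 [ 586.9 -297.8]
bamboo 481 [ 584.3 -328.2]
circle 1244 [ 439.8 -317.7]
circle 1335 [ 436.4 -287.1]
circle 1277 [ 433.3 -257.2]
circle 1291 [ 429.7 -219.2]
```

View pics/z9.png

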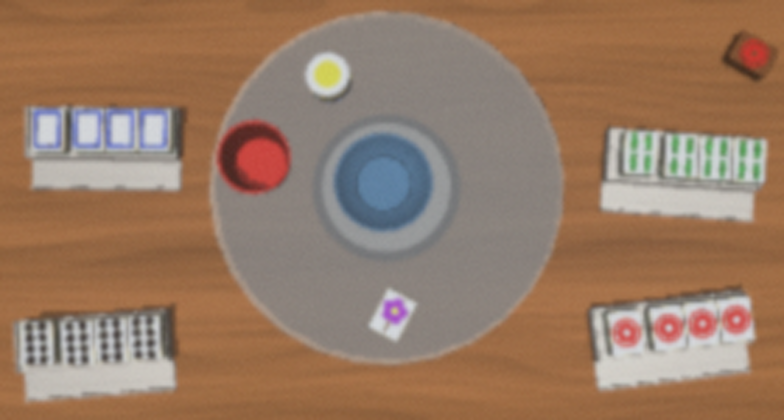

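All four tiles lie in their places, in line and square with the mates. The flower (392,313) and cup (255,157) are where they started. Handing in.

```bash
python3 -c "
from bench import ticket;print(ticket.close_job())"
```

```text
the job is handed in; nothing more can be done
None
```

All four missing tiles (circle, bamboo, frame, dots) are flat and face up in the free places of their racks. I handed the job in at about 24 s of the 96 s allowed. The arm was parked clear of everything, and the forces reported at the end of each move stayed under 7 N.

**Last picture, from the top camera:**
- **Circle:** within about 0.5 mm of where I aimed.
- **Bamboo:** about 1 mm off, judged from one of its bars, because the measurement picked up only some of them.
- **Dots:** about 38 mm from its nearest mate, as it should be. I judged this by eye only.
- **Frame:** this check disagreed slightly, reading about 2 mm off in x and 1.6 mm in y. It looks in line in the picture, so I think the x part is the colour mask missing some of the outline. I did not adjust it.

The flower tile and the red dice cup look unmoved, and the lazy susan does not appear to have turned.

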